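Seat a taper-shank stake in the bench stake holder

ROBOT

A 7-joint arm with a two-finger parallel gripper is mounted at the origin on the work surface. World frame = base frame: x ahead of the robot, y to its left, z up, the work surface at z = 0. Lengths are in m, angles in degrees, forces in N, time in s.
With the tool pointing down it reaches from about 0.425 to 0.95 m from the base axis. Payload 4.7 kg.
Tool frame: the origin (TCP) lies on the centre line of the jaws, within the pads' length; the fingertips stand 8 mm ahead of it and the grasp point (between the pads) lies 11 mm behind it (env.tip_reach is the distance from the TCP to the fingertips, in m); z points along the fingers, y is the line along which they close (so a half turn about z gives the same grasp; the last joint's range is limited). The gripper opens to 87 mm and grips with 3 to 60 N. Pads are 19 mm wide; open, the fingers measure 117 mm over their backs; the gripper's body (75 mm by 190 mm) begins 51 mm behind the grasp point.
Start: joints at [61.541, 26.849, -2.785, 87.806, 1.381, 65.374, -4.715], TCP at [0.304, -0.602, 0.231] pointing down, gripper open.
Joint ranges: [-148.3, 148.3], [-19.14, 114.17], [-79.39, 73.82], [5.75, 140.21], [-59.74, 239.74], [12.07, 113.84], [-152.46, 152.46]. Speed limits (degrees/s): [147.25, 147.25, 180, 180, 180, 180, 180].

INTERFACE

Orientations are given as a 3x3 rotation matrix whose columns are the frame's x, y, z axes.
In Python, from bench import env, vision, models gives the robot as it stands. The module is installed in compiled form; this text tells all that it offers. Calls block until the motion is done:
- env.movep(position, orientation): joint-space move of the TCP to a pose.
- env.line_to(position, attitude=None, velocity=0.15, force_limit=None): straight line of the TCP; attitude=None keeps the orientation; velocity is the mean speed in m/s. With force_limit (N) it stops when the force on the tool has changed by that much, and returns True; else False.
- env.move_j(angles): joint-space move.
- env.gripper_to(opening, squeeze=None): finger opening in m; squeeze is the grip in N (None keeps the last); returns when the fingers have stopped.
- env.wait(seconds).
- env.ik(position, orientation): joint angles nearest the present ones, or None.
- env.read_state(): the state.
- vision.capture(name): name is "side" or "top"; returns a dict with "img" (480x640x3 uint8, blue, green, red), "K" (3x3 intrinsics, pixels), "R" (3x3) and "t" (3): a world point X has camera coordinates R X + t. Camera axes: x right, y down, z forward; pixel columns grow to the right and rows downward; lengths in m; the calibration is good to about 2 mm. A picture is of the moment at which its call begins. There is no depth.
A pose or a line that the arm cannot do raises env.Unreachable and nothing moves.
- env.sign_off(): hands the job in; it is judged then, once.
Trained networks look in a picture, given as the dict that the camera call returned (one of the last four; its "shot" number tells which), for a name from the list of things; names that differ only in an ending like _2 or _b are one class to them, and where a whole thing is asked for, a point or a joint stands for the part that bears it (a point fixed in the world has none). Each returns a list of dicts, best first, with "conf" (0 to 1); they miss things now and then, are a little off and sometimes report something else, mostly with a low value. They report only what shows in the picture. A call takes as long as a camera call. They do not tell look-alikes from the thing itself.
- models.find_in(picture, thing): "position" ([x, y, z] in m, in the coordinates of the camera as it stood for that picture, good to about 4 mm: the middle of the surface that is visible of it).
- models.trace(picture, thing): "pixels" (480x640 bool, what is visible of it).
The state is a dict: "clock": time; "joint_pos": joint angles; "joint_velocities": joint speeds; "joint_torque": joint torques, N m; "tcp_pos": TCP position; "orientation": TCP orientation; "ft_force": force on the tool from outside, world axes, zero at the start; "torque": the same for the moment, N m; "gripper_width": finger opening in m; "finger_force": force on a finger pad.
Only numpy, scipy, OpenCV 4.12 (cv2) and the standard library are available. Lean on these libraries where they do the work, as an engineer would, in place of code of your own. Each camera call takes 0.05 s, during which the arm holds its last target. There are 200 camera calls.

TASK

Take the flat-faced stake out of the wooden rack, lower its tapered shank gently into the tapered bore of the bench stake holder and let it centre itself. Then push stake and post down together until the post is hard on its stop, with a steady press of about 15 N held there for a second, never more than 24 N. Leave it standing straight and let go of, with the other two stakes still in the rack and the rest of the bench undisturbed.

Things in the scene. Friction and masses are not known exactly. Their poses are not given: they have to be found in the camera images.
- stake_flat: The stake to seat: solid steel, about 0.36 kg, round, 80 mm tall, upright in one of the rack's three holes. Origin at the centre of the shank's small end, z up its axis. From z=0 to 40 mm a smooth tapered shank, 16 mm across at the foot and 32 mm at z=40; z=40 to 46 a collar 44 mm across; z=46 to 80 a plain cylindrical head 26 mm across (grip here) with a flat top face.
- stake_face (a point): Centre of the flat top face of that stake, on its axis, 80 mm above its foot.
- holder: Screwed to the bench: dark steel foot 92 mm across and 20 mm high with a guide ring 62 mm across up to 38 mm, in which a bright steel post 48 mm across stands. Origin at the centre of its underside, z up. Under load the post slides stiffly (5 N push) straight down 2 to 24 mm to a hard stop; travel and stop height vary and are not measured.
- seat (a joint): Load on the post, shown as how far it has sunk on the stiff spring under it (m): 0 unloaded, 20 N per mm, end at 4 mm. The stake's own weight sinks it about 0.2 mm, sliding the post down about 0.45 mm, a 15 N push against the stop about 0.9 mm.
- socket_mouth (a point): Centre of the mouth of the bore in the post's top, 70 to 114 mm above the bench at the start. The bore tapers like the shank (radius falls 1 mm per 5 mm of depth): 30 mm across at the mouth, 48 mm deep. A seated stake has its foot about 35 mm below the mouth, its collar 5 mm and its top face about 45 mm above the mouth. The taper holds by friction; nothing clicks.
- rack: Dark wooden block fixed to the bench, 74 mm (x) by 214 mm (y) by 55 mm high, origin at the centre of its underside. Three 36 mm through holes at y = -66, 0 and +66 mm, each with a stake hanging by its collar on the block's top, foot 15 mm above the bench; which stake is in which hole varies.
- stake_domed: Same stake with the same collar and shank, but a mushroom head on a thin neck with a rounded top. Not the one to use; leave it in the rack.
- stake_horn: Same stake with the same collar and shank, but its head is a cone narrowing to 7 mm across at the top. Not the one to use; leave it in the rack.
- dust_cover: Bystander, loose: glass dust dome on a blue base, 100 mm across, 84 mm tall.
- loupe: Bystander, loose: black eye loupe, 34 mm across, 34 mm tall.
- oil_jar: Bystander, loose: small closed amber jar, 44 mm across, 55 mm tall.
- screwdriver: Bystander, loose: screwdriver lying on the bench, 150 mm long along its x.
- tape_roll: Bystander, loose: roll of tape lying flat, 64 mm across, 18 mm tall.
Not all that is in view belongs to the job. What is shaped like the stake_domed but green, purple or yellow is not meant.

How it is judged (in metres and radians):
On the way, in this order (a step that is already met when the one before it is completed fails the run):
1. the flat-faced stake is lifted out of the rack (z of stake_flat in the frame of rack above 0.06 m), for 0.1 s.
2. nested straight in the holder, the stake is pressed home against the post's stop so that the spring seat sinks over 0.65 mm (about 10 N of push) for half a second (horizontal distance between stake_flat and holder below 0.0025 m and horizontal distance between stake_face and socket_mouth below 0.0035 m and angle between the z axis of stake_flat and the z axis of holder, either way round below 0.04 rad and z of stake_flat in the frame of socket_mouth below -0.032 m and value of joint seat above 0.00065 m), for 0.5 s.
At the end, for the whole second after the job is handed in: The flat-faced stake stands in the holder's bore, let go of and at rest: axis within 2.5 mm of the bore's axis at the foot and 3.5 mm at the top face, straight to 0.04 rad, foot 32 to 39 mm below the bore's mouth. The domed and the horn stake hang upright in the rack (horizontal distance between stake_flat and holder below 0.0025 m and horizontal distance between stake_face and socket_mouth below 0.0035 m and angle between the z axis of stake_flat and the z axis of holder, either way round below 0.04 rad and z of stake_flat in the frame of socket_mouth between -0.039 and -0.032 m and linear speed of stake_flat below 0.01 m/s and contact force between the fingers and stake_flat below 0.1 N and horizontal distance between each of stake_domed, stake_horn and rack below 0.075 m and angle between each of stake_domed, stake_horn's own z axis and vertical below 0.15 rad and z of each of stake_domed, stake_horn in the frame of rack below 0.02 m); the robot touches nothing.
It fails at once if the holder overloaded: spring seat sunk by more than 1.4 mm (28 N with the stake's weight, about 24 N of push) (value of joint seat above 0.0014 m).
It fails at once if another stake lifted or shifted by more than 15 mm (distance of any of stake_domed, stake_horn from where it was at the start of the episode above 0.015 m).
It fails at once if a loose bystander moved by more than 20 mm (distance of any of dust_cover, loupe, oil_jar, screwdriver, tape_roll from where it was at the start of the episode above 0.02 m).
It also fails if it takes over 54 s, if anything falls off the work surface, if the arm or the gripper's body presses on something with over 40 N, if the wrist force passes 120 N, or if a joint passes its speed limit or range.

## Working session

There is one attempt and no reset: what is moved stays moved. The work goes in short steps, each a Python script; the robot and the scene stay as the last script left them, time stands still between calls to the robot, and variables do not carry over. Pictures are saved under pics/ and viewed, at most 10 in all, crops included, and the job is handed in when it is done.

```bash
mkdir -p pics
cat > h.py <<'E'
import numpy as np, cv2
from bench import env, vision, models
def w(p,x): return p["R"].T@(np.array(x)-p["t"])
def proj(p,X):
    c=p["K"]@(p["R"]@np.array(X)+p["t"]); return c[:2]/c[2]
def ray_z(p,uv,z):
    d=p["R"].T@np.linalg.solve(p["K"],[uv[0],uv[1],1]); c=-p["R"].T@p["t"]
    return c+d*(z-c[2])/d[2]
E
python3 - <<'E'
from h import *
for n in ("side","top"):
    p=vision.capture(n); cv2.imwrite(f"pics/{n}0.png",p["img"])
    print(n,"cam at",-p["R"].T@p["t"], p["R"][2])
    for t in ("stake_flat","stake_domed","stake_horn","holder","socket_mouth","rack","dust_cover","loupe","oil_jar","screwdriver","tape_roll"):
        for r in models.find_in(p,t)[:3]:
            X=w(p,r["position"]); print(t,round(r["conf"],2),X.round(3),proj(p,X).round(0))
s=env.read_state(); print(s["clock"],s["tcp_pos"],s["orientation"].round(3) if hasattr(s["orientation"],'round') else s["orientation"],s["ft_force"])
E
```

```text
side cam at [0.25422436 0.67315096 0.9426304 ] [ 0.27976792 -0.57710368 -0.76725567]
stake_flat 0.82 [ 0.498 -0.162  0.069] [386. 187.]
stake_flat 0.38 [ 0.488 -0.13   0.055] [384. 203.]
stake_domed 0.96 [ 0.404 -0.17   0.046] [429. 206.]
stake_domed 0.93 [ 0.397 -0.263  0.043] [447. 180.]
stake_domed 0.81 [ 0.499 -0.229  0.062] [397. 169.]
stake_horn 0.63 [ 0.505 -0.098  0.06 ] [370. 209.]
stake_horn 0.51 [0.682 0.377 0.054] [158. 370.]
holder 0.85 [0.486 0.094 0.039] [339. 290.]
socket_mouth 0.91 [0.495 0.086 0.082] [337. 271.]
rack 0.97 [ 0.489 -0.129  0.052] [383. 204.]
rack 0.18 [0.495 0.084 0.077] [337. 272.]
dust_cover 0.75 [0.678 0.377 0.052] [160. 371.]
dust_cover 0.5 [0.378 0.231 0.059] [365. 370.]
dust_cover 0.23 [ 0.745 -0.314  0.019] [311. 127.]
loupe 0.8 [0.704 0.19  0.023] [211. 290.]
oil_jar 0.91 [0.375 0.232 0.058] [366. 371.]
screwdriver 0.81 [ 0.746 -0.127  0.02 ] [273. 177.]
screwdriver 0.37 [0.681 0.379 0.052] [158. 371.]
tape_roll 0.6 [ 0.746 -0.314  0.018] [311. 128.]
top cam at [0.50133071 0.0288612  1.1290482 ] [ 0.0709404  -0.00276644 -0.99747672]
stake_flat
[... 320 characters left out ...]
.215 0.053] [224. 330.]
holder 0.94 [0.497 0.07  0.016] [297. 274.]
socket_mouth 0.7 [0.498 0.071 0.091] [295. 273.]
rack 0.93 [ 0.506 -0.168  0.051] [414. 271.]
rack 0.47 [ 0.498 -0.229  0.06 ] [445. 276.]
dust_cover 0.88 [0.686 0.348 0.056] [163. 179.]
dust_cover 0.37 [ 0.742 -0.315  0.014] [480. 162.]
loupe 0.58 [0.703 0.182 0.031] [246. 175.]
oil_jar 0.93 [0.381 0.213 0.049] [225. 331.]
screwdriver 0.71 [ 0.746 -0.14   0.024] [398. 158.]
screwdriver 0.63 [ 0.743 -0.314  0.018] [480. 161.]
tape_roll 0.75 [ 0.743 -0.313  0.014] [479. 162.]
1.2 [ 0.30443716 -0.60246656  0.2305734 ] [[ 0.893  0.451  0.   ]
 [ 0.451 -0.893 -0.   ]
 [ 0.     0.    -1.   ]] [-0.10456625 -0.14599858 -0.10684851]
```

Run:
```python
import cv2, numpy as np
a=cv2.imread("pics/side0.png")[120:330,240:480]; b=cv2.imread("pics/top0.png")[215:345,260:480]
a=cv2.resize(a,None,fx=2,fy=2,interpolation=2); cv2.imwrite("pics/sc.png",a)
cv2.imwrite("pics/tc.png",cv2.resize(b,None,fx=3.6,fy=3.6,interpolation=2))
```

```text
(no output)
```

View pics/sc.png

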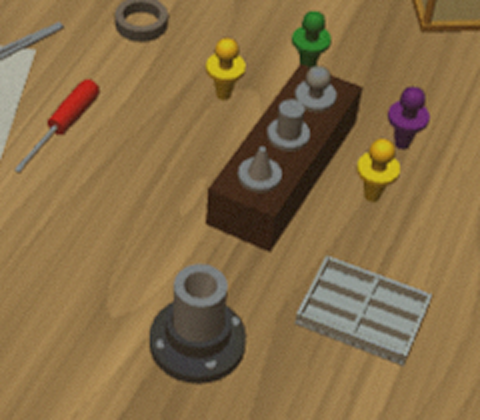

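View pics/tc.png

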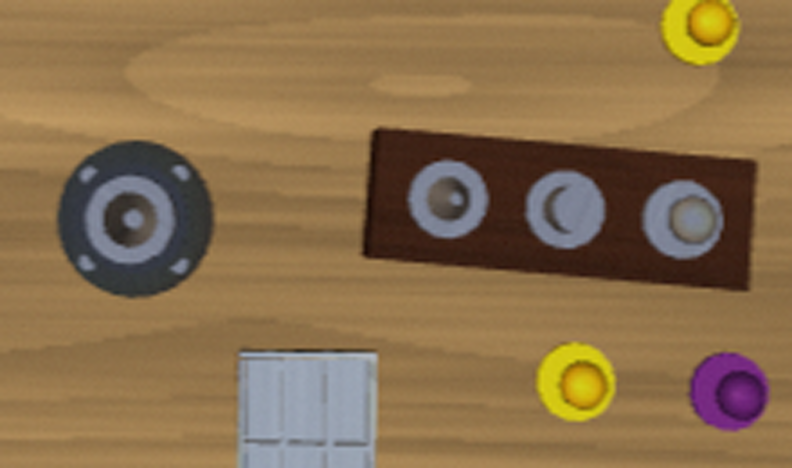

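The flat stake is in the middle rack hole: collar centre at about (417,273) in top, head at about (385,180) in side. The post's mouth is at about (296,276) in top and (340.5,262.5) in side. I'll triangulate these and check them.

Run:
```python
from h import *
S=vision.capture("side");T=vision.capture("top")
def tri(a,b):
    A=[];B=[]
    for p,uv in((S,a),(T,b)):
        d=p["R"].T@np.linalg.solve(p["K"],[uv[0],uv[1],1]);d/=np.linalg.norm(d);c=-p["R"].T@p["t"]
        M=np.eye(3)-np.outer(d,d);A.append(M);B.append(M@c)
    X=np.linalg.solve(sum(A),sum(B)); return X.round(4),[np.linalg.norm(M@X-m).round(4) for M,m in zip(A,B)]
print("mouth",tri((340.5,262.5),(296.1,275.8)))
print("foot",ray_z(T,(297.5,275.8),.02), "guide side", ray_z(S,(339,288),.02))
# collars: masks gray light on rack in top
for nm,c in(("horn",(448,199)),("flat",(566,210)),("domed",(683,219))):
    print(nm,ray_z(T,(260+c[0]/3.6,215+c[1]/3.6),.061).round(4))
for nm,c in(("horn",(260,174)),("flat",(289,132)),("domed",(316,95)),("flattop",(292,107))):
    print(nm,ray_z(S,(240+c[0]/2,120+c[1]/2),.061 if nm!="flattop" else .095).round(4))
for n in ("stake_flat","socket_mouth","holder"):
  for nm,p in(("S",S),("T",T)):
    m=models.trace(p,n)
    if m:
        k,_,st,cc=cv2.connectedComponentsWithStats(m[0]["pixels"].astype(np.uint8)); i=1+st[1:,4].argmax(); print(n,nm,m[0]["conf"],st[i],cc[i].round(1))
d=ray_z(T,(260+683/3.6,215+219/3.6),.061)-ray_z(T,(260+448/3.6,215+199/3.6),.061)
print(d,np.linalg.norm(d))
for a in (0,np.pi):
  th=np.arctan2(-d[1],-d[0])+a-np.pi/2   # closing axis perp to the row
  y=np.array([np.cos(th),np.sin(th),0]);z=np.array([0,0,-1.]);R=np.c_[np.cross(y,z),y,z]
  for P in((.5,-.165,.2),(.5,.072,.3)):
    q=env.ik(P,R); print(a,P,None if q is None else np.round(q,0))
```

```text
mouth (array([0.4944, 0.0701, 0.0886]), [np.float64(0.0011), np.float64(0.0011)])
foot [0.49292551 0.06949735 0.02      ] guide side [0.49244373 0.07801532 0.02      ]
horn [ 0.5073 -0.1071  0.061 ]
flat [ 0.5022 -0.1733  0.061 ]
domed [ 0.4983 -0.2389  0.061 ]
horn [ 0.508  -0.1021  0.061 ]
flat [ 0.5038 -0.1698  0.061 ]
domed [ 0.4985 -0.2338  0.061 ]
flattop [ 0.5047 -0.1717  0.095 ]
stake_flat S 0.72 [327 253  26  38 856] [339.4 271.4]
stake_flat T 0.86 [406 263  22  21 376] [416.8 272.9]
socket_mouth S 0.66 [360 195  21  22 309] [369.9 206.7]
socket_mouth T 0.7 [284 264  25  23 462] [296.4 274.9]
holder S 0.63 [ 315  253   48   59 2069] [338.9 284.6]
holder T 0.77 [ 277  255   43   42 1401] [297.8 275.1]
[-0.00896818 -0.13179955  0.        ] 0.1321043124895859
0 (0.5, -0.165, 0.2) [ 36.  17. -28. 109.   9.  56.   1.]
0 (0.5, 0.072, 0.3) [ 24.  12. -43. 103.   8.  68. -25.]
3.141592653589793 (0.5, -0.165, 0.2) [ -35.   25.   64.  112.  -26.   59. -143.]
3.141592653589793 (0.5, 0.072, 0.3) [ 42.  18. -67. 103.  18.  71. 146.]
```

```bash
cat >> h.py <<'E'
th=np.arctan2(.1318,.00897)-np.pi/2
_y=np.array([np.cos(th),np.sin(th),0]);_z=np.array([0,0,-1.]);R0=np.c_[np.cross(_y,_z),_y,_z]
def st(*k):
    s=env.read_state(); print(round(s["clock"],2),np.round(s["tcp_pos"],4),np.round(s["ft_force"],2),round(s["gripper_width"],4),np.round(s["finger_force"],1)); return s
E
python3 - <<'E'
from h import *
env.gripper_to(.06,30)
env.movep([.503,-.172,.16],R0); st()
print(env.line_to([.503,-.172,.074],velocity=.06,force_limit=6)); st()
env.gripper_to(.015,30); st()
env.line_to([.503,-.172,.21],velocity=.08); st()
env.line_to([.494,.0705,.21],velocity=.15); st()
for n in("side","top"):
    p=vision.capture(n); cv2.imwrite(f"pics/{n}1.png",p["img"])
    print([proj(p,x).round(1) for x in((.494,.0705,.151),(.494,.0705,.0886))])
a=cv2.imread("pics/side1.png")[100:320,240:440]; cv2.imwrite("pics/s1.png",cv2.resize(a,None,fx=2.7,fy=2.7,interpolation=2))
E
```

```text
4.12 [ 0.5029 -0.1739  0.1601] [ 0.44 -0.31  0.2 ] 0.06 0.0
False
5.71 [ 0.5033 -0.1721  0.0744] [ 0.33 -0.41 -0.28] 0.0601 0.0
6.4 [ 0.5035 -0.172   0.0741] [ 1.71 -0.04 -1.62] 0.0254 30.0
8.25 [ 0.5027 -0.172   0.2095] [ 0.4   0.16 -3.56] 0.025 30.0
10.02 [0.4941 0.0696 0.2099] [ 1.18 -0.7  -4.05] 0.0253 30.0
[array([342.6, 240.8]), array([341.2, 262.8])]
[array([294.4, 275.7]), array([295.7, 275.5])]
```

View pics/s1.png

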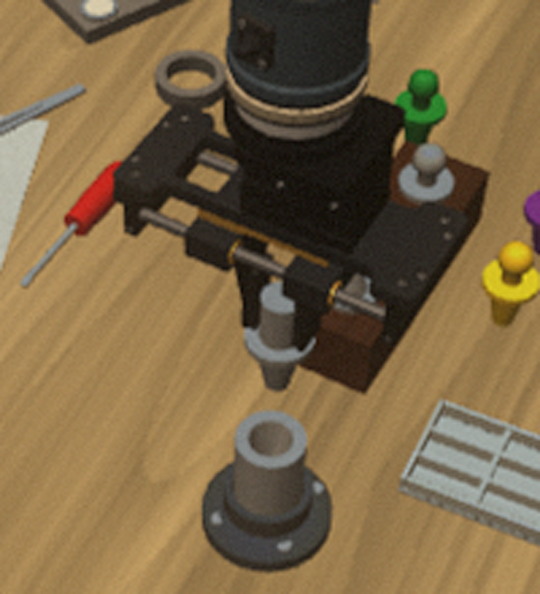

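The stake is held upright. Its foot is at about (343,243), and the mouth is at about (340,261.5). That puts the stake about 1–2 mm towards -x, well inside the 7 mm capture, so I'll nudge it and lower gently.

Run:
```python
from h import *
env.line_to([.495,.071,.165],velocity=.06); env.wait(.2); st()
print(env.line_to([.495,.071,.106],velocity=.02,force_limit=2.5)); st()
p=vision.capture("side"); cv2.imwrite("pics/side2.png",p["img"])
a=p["img"][180:320,280:400]; cv2.imwrite("pics/s2.png",cv2.resize(a,None,fx=4,fy=4,interpolation=2))
```

```text
11.22 [0.4953 0.071  0.1654] [ 0.48  0.1  -3.91] 0.0252 30.0
True
13.38 [0.4953 0.0707 0.1153] [1.83 0.71 2.92] 0.0251 30.0
```

View pics/s2.png

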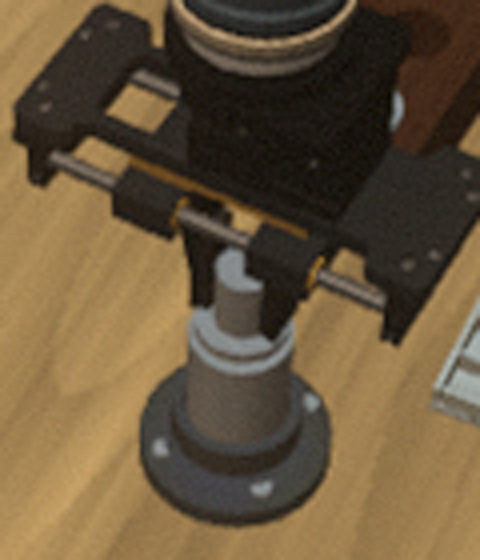

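The stake is nested, with its collar just above the post top. Next I'll release it, look, then press on the flat face with closed fingers.

Run:
```python
from h import *
env.gripper_to(.06); env.wait(.3); st()
env.line_to([.495,.071,.175],velocity=.08)
env.gripper_to(0,20); env.wait(.2); st()
p=vision.capture("side"); a=p["img"][180:320,280:400]; cv2.imwrite("pics/s3.png",cv2.resize(a,None,fx=4,fy=4,interpolation=2))
```

```text
14.6 [0.4937 0.0703 0.1141] [-0.19 -0.67 -0.53] 0.0604 0.0
16.89 [0.495 0.071 0.175] [ 0.55 -0.    0.66] 0.0004 0.0
```

View pics/s3.png

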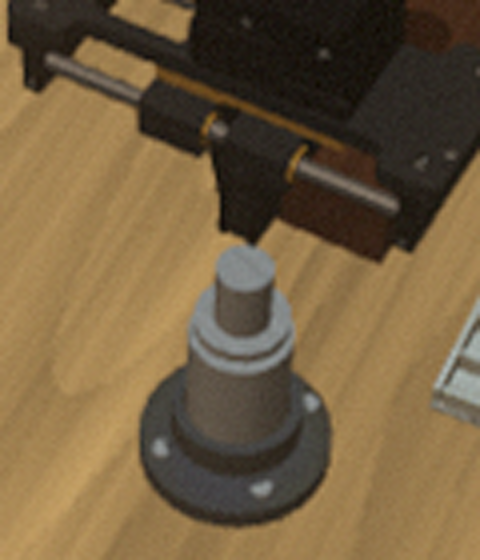

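Run:
```python
from h import *
env.line_to([.495,.071,.147],velocity=.05,force_limit=4); env.wait(.2); s=st(); f0=s["ft_force"][2]
hit=env.line_to([.495,.071,.110],velocity=.005,force_limit=12); s=st(); print(hit)
for i in range(5):
    env.wait(.15); s=st()
```

```text
17.85 [0.4952 0.071  0.1473] [0.71 0.01 0.18] 0.0006 0.0
20.52 [0.4958 0.0712 0.1396] [-1.81 -0.88  6.34] 0.0007 3.1
True
20.68 [0.4957 0.0712 0.1396] [-1.24 -0.11  5.96] 0.0005 3.1
20.82 [0.4957 0.0711 0.1396] [-1.27 -1.25  6.12] 0.0003 3.1
20.98 [0.4957 0.0712 0.1396] [-1.48 -1.41  6.35] 0.0007 3.1
21.12 [0.4957 0.0712 0.1396] [-1.27  0.26  5.49] 0.0003 3.1
21.27 [0.4957 0.0712 0.1396] [-0.95 -1.02  6.25] 0.0004 3.1
```

Run:
```python
from h import *
for k in range(12):
    s=env.read_state(); z=s["tcp_pos"][2]; f=s["ft_force"][2]
    if s["clock"]>33 : break
    hit=env.line_to([.495,.071,max(z-.004,.108)],velocity=.004,force_limit=max(2,14-f)); env.wait(.2); s=st(); print(hit)
    if s["ft_force"][2]>11: break
```

```text
22.03 [0.496  0.0713 0.1395] [-1.99 -0.86  7.69] 0.0006 3.6
True
22.76 [0.496  0.0713 0.1395] [-1.61 -0.83  7.65] 0.0007 3.6
True
23.48 [0.496  0.0713 0.1395] [-2.17 -0.31  6.95] -0.0001 3.6
True
24.23 [0.4961 0.0713 0.1395] [-0.94  0.02  7.8 ] 0.0005 3.7
True
24.96 [0.496  0.0713 0.1395] [-2.43 -1.15  7.8 ] 0.0 3.6
True
25.68 [0.496  0.0713 0.1395] [-2.28 -0.07  7.19] 0.0005 3.6
True
26.43 [0.496  0.0713 0.1395] [-1.19 -0.64  7.67] 0.0003 3.7
True
27.15 [0.496  0.0713 0.1395] [-1.51 -1.08  6.92] 0.0007 3.6
True
27.9 [0.496  0.0714 0.1395] [-1.05 -0.25  7.42] 0.0004 3.8
True
28.63 [0.496  0.0714 0.1395] [-2.18 -0.62  7.64] 0.0 3.7
True
29.36 [0.496  0.0714 0.1395] [-1.76 -0.85  7.56] 0.0005 3.7
True
30.09 [0.496  0.0714 0.1395] [-1.64 -0.62  7.09] 0.0004 3.7
True
```

Run:
```python
from h import *
zc=.1394
s=env.read_state()
for k in range(40):
    f=s["ft_force"][2]; 
    if f>13.5 or s["clock"]>40: break
    zc-=.0003 if f>6 else .0006
    env.line_to([.496,.0713,zc],velocity=.01); env.wait(.06)
    s=env.read_state(); print(round(s["clock"],2),round(zc,4),round(s["tcp_pos"][2],4),np.round(s["ft_force"],1))
for i in range(6):
    env.wait(.2); s=env.read_state(); print(round(s["clock"],2),round(s["tcp_pos"][2],4),np.round(s["ft_force"],1))
```

```text
30.4 0.1391 0.1395 [-2.7  0.1  8.3]
30.71 0.1388 0.1394 [-2.2 -0.3  8.7]
31.02 0.1385 0.1393 [-2.4 -1.1 11.8]
31.32 0.1382 0.1392 [-3.4 -0.9 13.2]
31.63 0.1379 0.1392 [-3.6 -0.2 14.8]
31.83 0.1391 [-2.3 -1.2 14.5]
32.03 0.1392 [-1.8 -1.2 13.9]
32.23 0.1392 [-4.3 -0.9 13.9]
32.43 0.1391 [-3.5 -0.1 13.4]
32.63 0.1392 [-2.9 -0.4 14.5]
32.83 0.1392 [-3.  -0.8 13.3]
```

The push held at about 14 N for over a second, and the z/force slope of 20 N/mm means the post is on its stop. Next I'll retreat and check.

Run:
```python
from h import *
env.line_to([.495,.071,.20],velocity=.06)
env.line_to([.495,-.10,.26],velocity=.2); st()
S=vision.capture("side");T=vision.capture("top")
a=S["img"][180:320,280:400]; b=T["img"][215:345,260:480]
a=cv2.resize(a,(400,467),interpolation=2); b=cv2.resize(b,(400,236),interpolation=2)
o=np.zeros((467,800,3),np.uint8); o[:,:400]=a; o[:236,400:]=b
o[236:,400:]=cv2.resize(T["img"][250:300,262:336],(400,231),interpolation=2)
cv2.imwrite("pics/f.png",o)
```

```text
35.08 [ 0.4948 -0.0986  0.2596] [ 0.22 -0.4   0.19] 0.0011 0.0
```

View pics/f.png

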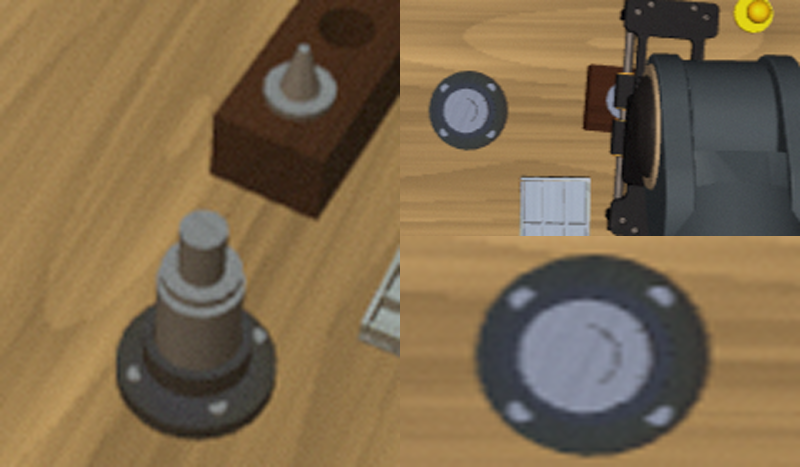

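The picture shows the stake straight and concentric in the post, standing free. The horn stake is in the rack and the gripper is clear.

```bash
python3 -c "
from h import *
print(env.sign_off())"
```

```text
the job is handed in; nothing more can be done
None
```

The flat-faced stake is seated straight in the holder, pressed against the post's stop at about 14 N for over a second and released, and the job is handed in at about 35 s; sign-off gave no verdict, and the arm hid the domed stake in my last pictures.

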